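Make up two component kits at the assembly bench

TASK

Make up the two kits for the next boards. In the black tray with three pockets, stand the transformer in the middle pocket and the two capacitors in the end pockets, one in each, whichever way round; in the tray with two pockets, put the long heat sink in one and the ring-shaped choke in the other. Set every part down upright on the floor of its pocket (do not drop or throw it), and leave the short heat sink, the tape roll and the cup where they are.

Things in the scene. Friction and masses are not known exactly. Their poses are not given: they have to be found in the camera images.
- tray3: Black kit tray, its rims scuffed grey, with three pockets in a row, 208 x 72 mm and 12 mm high, fixed to the bench. Origin at the centre of its underside; x runs along the row (long side), z up. The pockets are 64 x 64 mm inside, centred at x = -68, 0 and +68 mm, y = 0; walls 4 mm thick, rim and dividers all 12 mm high, pocket floor 3 mm above the bench.
- tray2: Black kit tray, its rims scuffed grey, with two pockets in a row, 160 x 82 mm and 12 mm high, fixed to the bench. Origin at the centre of its underside; x runs along the row (long side), z up. The pockets are 74 x 74 mm inside, centred at x = -39 and +39 mm, y = 0; walls 4 mm thick, rim and divider 12 mm high, pocket floor 3 mm above the bench.
- transformer: Small mains transformer: an upright dark steel core 40 (x) x 24 (y) x 40 mm (z), with a pale winding with copper bands, 24 mm wide in x, that bulges out to 36 mm in y over heights 7 to 33 mm. The two bare end faces of the core, 40 mm apart along x, are flat and good to grip. 0.14 to 0.28 kg. Origin at the centre of its underside, z up. 
- tall_cap: Tall can capacitor: upright black cylinder, 30 mm in diameter, 55 mm high, bright aluminium top with a cross. 50 g. Origin at the centre of its underside, z up. 
- flat_cap: Squat can capacitor: upright black cylinder, 40 mm in diameter, 30 mm high, bright aluminium top with a cross. 45 g. Origin at the centre of its underside, z up. 
- long_sink: Long finned aluminium heat sink, 54 mm long (x), 24 mm wide (y), 30 mm high (z), fins upright and running along its length; grip across the 24 mm width. About 60 g. Origin at the centre of its underside, z up. 
- short_sink: Short heat sink of the same section: 28 mm long (x), 24 mm wide (y), 30 mm high. Not needed in either kit; it stays where it is. Origin at the centre of its underside, z up. 
- choke: Ring-shaped (toroidal) copper-wound choke lying flat, 42 mm outside diameter, hole 20 mm, 26 mm high. 80 g. Origin at the centre of its underside, z up. 
- tape: Bystander: cream roll of tape lying flat beyond the stock, 64 mm in diameter, 25 mm high, loose. Origin at the centre of its underside, z up. 
- cup: Bystander: small empty clear plastic cup, rim 60 mm in diameter, 60 mm high, loose, beyond the stock. Origin at the centre of its underside, z up. 

How it is judged (in metres and radians):
At the end, for the whole second after the job is handed in: Three-pocket tray: transformer in the middle, one capacitor in each end pocket. Two-pocket tray: long heat sink and choke, one per pocket. Each part's centre within 28 mm (two-pocket tray 33 mm) of its pocket's centre in tray x and y, under 6 mm up, upright within 0.15 rad, at rest (x of transformer in the frame of tray3 between -0.028 and 0.028 m and y of transformer in the frame of tray3 between -0.028 and 0.028 m and (((x of tall_cap in the frame of tray3 between 0.04 and 0.096 m and y of tall_cap in the frame of tray3 between -0.028 and 0.028 m) and (x of flat_cap in the frame of tray3 between -0.096 and -0.04 m and y of flat_cap in the frame of tray3 between -0.028 and 0.028 m)) or ((x of tall_cap in the frame of tray3 between -0.096 and -0.04 m and y of tall_cap in the frame of tray3 between -0.028 and 0.028 m) and (x of flat_cap in the frame of tray3 between 0.04 and 0.096 m and y of flat_cap in the frame of tray3 between -0.028 and 0.028 m))) and (((x of long_sink in the frame of tray2 between 0.006 and 0.072 m and y of long_sink in the frame of tray2 between -0.033 and 0.033 m) and (x of choke in the frame of tray2 between -0.072 and -0.006 m and y of choke in the frame of tray2 between -0.033 and 0.033 m)) or ((x of long_sink in the frame of tray2 between -0.072 and -0.006 m and y of long_sink in the frame of tray2 between -0.033 and 0.033 m) and (x of choke in the frame of tray2 between 0.006 and 0.072 m and y of choke in the frame of tray2 between -0.033 and 0.033 m))) and z of each of tall_cap, flat_cap, transformer in the frame of tray3 below 0.006 m and angle between each of tall_cap, flat_cap, long_sink, transformer, choke's own z axis and vertical below 0.15 rad and linear speed of each of tall_cap, flat_cap, long_sink, transformer, choke below 0.02 m/s and z of each of long_sink, choke in the frame of tray2 below 0.006 m); the robot touches nothing.
It fails at once if the short heat sink is moved more than 30 mm (distance of short_sink from where it was at the start of the episode above 0.03 m).
It fails at once if the tape roll is moved more than 30 mm (distance of tape from where it was at the start of the episode above 0.03 m).
It fails at once if the cup is moved more than 30 mm (distance of cup from where it was at the start of the episode above 0.03 m).
It fails at once if a kit part is dropped or thrown (moves faster than 0.7 m/s with no finger on it) ((linear speed of tall_cap above 0.7 m/s and contact force between tall_cap and the fingers below 0.05 N) or (linear speed of flat_cap above 0.7 m/s and contact force between flat_cap and the fingers below 0.05 N) or (linear speed of long_sink above 0.7 m/s and contact force between long_sink and the fingers below 0.05 N) or (linear speed of transformer above 0.7 m/s and contact force between transformer and the fingers below 0.05 N) or (linear speed of choke above 0.7 m/s and contact force between choke and the fingers below 0.05 N)).
It also fails if it takes over 115 s, if anything falls off the work surface, if the arm or the gripper's body presses on something with over 40 N, if the wrist force passes 120 N, or if a joint passes its speed limit or range.

ROBOT

A 6-joint arm with a two-finger parallel gripper is mounted at the origin on the work surface. World frame = base frame: x ahead of the robot, y to its left, z up, the work surface at z = 0. Lengths are in mm, angles in rad, forces in N, time in s.
With the tool pointing down it reaches from about 275 to 725 mm from the base axis. Payload 15.9 kg.
Tool frame: the origin (TCP) lies on the front face of the gripper's body, between the roots of the fingers; the fingertips stand 73 mm ahead of it and the grasp point (between the pads) lies 54 mm ahead of it (arm.pinch_z is the distance from the TCP to the grasp point, in mm); z points along the fingers, y is the line along which they close (so a half turn about z gives the same grasp; the last joint's range is limited). The gripper opens to 85 mm and grips with 20 to 120 N. Pads are 22 mm wide; open, the fingers measure 114 mm over their backs; the gripper's body (76 mm by 85 mm) begins 54 mm behind the grasp point. The pads swing forward as they close: fully open they stand 13 mm farther back than shut.
Start: joints at [-1.118, 0.213, -0.034, 1.323, 0, 1.571], TCP at [218.735, -449.601, 303.906] pointing down, gripper open.
Joint ranges: [-2.98, 2.98], [-0.74, 1.72], [-1.14, 1.35], [-2.1, 2.04], [-1.57, 1.44], [-3.14, 3.14]. Speed limits (rad/s): [1.89, 1.89, 2.39, 2.57, 3.14, 3.14].

INTERFACE

Orientations are given as a rotation vector (axis times angle).
In Python, from plant import arm, grab_frame, camera_params, close_job, models gives the robot as it stands.
- The arm moves only by the shell command python3 -m handwheel 'ROWS' [OPENING] [FORCE]. ROWS is JSON, a list of rows, each an object with "linear": the shift along the tool's x, y, z in m, a list of three; "rotation": the turn, a rotation vector about the tool's x, y, z in rad, a list of three. A call has 1 to 8 rows; each row is the pose to reach, as a shift and turn from the pose commanded when the call began, along the tool's axes at that moment; what a row does not reach only later rows make up. A row lasts 1/10 s, in which the tool goes at most 50 mm and 8.59 degrees, less where a joint would pass 70% of its speed; a pose out of reach is approached as far as the arm can. A call with a gripper value outside its range is refused whole. OPENING is the finger opening in m, from 0 to 0.0854, set as the call begins (- or left out, the last holds). The fingers move at their own pace and stop on an object; FORCE is the grip in N (left out, the last holds). Time passes only in rows, so rows that repeat a pose let the fingers close. It gives the time, the measured TCP pose, the force, the opening and the grip force at its end, in the units of the state.
- arm.state(): the state, without advancing time (a new reading comes with each control period).
- grab_frame(name): name is "scene" or "top" or "wrist"; returns the picture (420x560x3 uint8, red, green, blue); there is no depth.
- camera_params(name): a dict with "K" (3x3 intrinsics, pixels), "world_to_cam" (4x4, takes a point from world to camera coordinates); the wrist camera has in their place "T_tool_cam" (4x4, takes a point from camera to tool coordinates, whose origin is the TCP and whose axes are the flange's). Camera axes: x right, y up, looking along -z (the intrinsics and any distortion apply to the point x, -y, -z); pixel columns grow to the right and rows downward; lengths in mm; the calibration is good to about 2 mm. A picture is of the moment at which its call begins: read the wrist's pose just before it. camera_params takes no time and is no camera call.
- close_job(): hands the job in; it is judged then, once.
Trained networks look in the newest picture that a camera, given by its name, has taken for a name from the list of things; names that differ only in an ending like _2 or _b are one class to them, and where a whole thing is asked for, a point or a joint stands for the part that bears it (a point fixed in the world has none). Each returns a list of dicts, best first, with "p" (0 to 1); they miss things now and then, are a little off and sometimes report something else, mostly with a low value. They report only what shows in the picture. A call takes as long as a camera call.
- models.regions_of(camera, name): "mask" (420x560 bool, what is visible of it) and "position" ([row, column] in pixels, amid what is visible of it).
The state is a dict: "clock": time; "joint_positions": joint angles; "joint_velocities": joint speeds; "effort": joint torques, N m; "tcp_pos": TCP position; "tcp_rot": TCP orientation; "ft_force": force on the tool from outside, world axes, zero at the start; "torque": the same for the moment, N m; "finger_gap": finger opening in mm; "gripper_force": force on a finger pad.
Only numpy, scipy, OpenCV 4.12 (cv2) and the standard library are available. Lean on these libraries where they do the work, as an engineer would, in place of code of your own. Each camera call takes 0.05 s, during which the arm holds its last target. There are 200 camera calls.

## Working session

There is one attempt and no reset: what is moved stays moved. The work goes in short steps, Python scripts to look and compute and a shell command to move; the robot and the scene stay as the last step left them, time stands still between calls to the robot, and variables do not carry over. Pictures are saved under pics/ and viewed, at most 14 in all, crops included, and the job is handed in when it is done.

```bash
ls; mkdir -p pics
cat > h.py <<'E'
import numpy as np,cv2,json
from plant import arm,grab_frame,camera_params,close_job,models
from scipy.spatial.transform import Rotation as R
def save(im,n): cv2.imwrite('pics/'+n,im[:,:,::-1])
def ray2z(cam,uv,z):
    P=camera_params(cam);K=np.array(P['K'])
    if 'world_to_cam' in P: T=np.linalg.inv(np.array(P['world_to_cam']))
    else:
        s=arm.state();A=np.eye(4);A[:3,:3]=R.from_rotvec(s['tcp_rot']).as_matrix();A[:3,3]=s['tcp_pos'];T=A@np.array(P['T_tool_cam'])
    uv=np.atleast_2d(np.array(uv,float))
    d=np.linalg.solve(K,np.c_[uv,np.ones(len(uv))].T).T*[1,-1,-1]
    d=d@T[:3,:3].T;o=T[:3,3]
    return (o+d*((z-o[2])/d[:,2])[:,None])[:,:2]
E
python3 - <<'E'
from h import *
print(camera_params('top'))
print(camera_params('scene'));print(camera_params('wrist'))
print(arm.state())
im=grab_frame('top');save(im,'top0.png')
H=dict(tray3=12,tray2=12,transformer=40,tall_cap=55,flat_cap=30,long_sink=30,short_sink=30,choke=26,tape=25,cup=60)
for n in H:
    for r in models.regions_of('top',n)[:3]:
        p=r['position'];m=r['mask'].astype('uint8')
        (c,sz,a)=cv2.minAreaRect(cv2.findNonZero(m))
        print(n,round(r['p'],2),p,m.sum(),np.round(c),np.round(sz),round(a),ray2z('top',[c],H[n]).round())
E
```

```text
pics
{'K': array([[482.91605508,   0.        , 280.02017983],
       [  0.        , 482.91605508, 205.13767261],
       [  0.        ,   0.        ,   1.        ]]), 'world_to_cam': array([[-2.24651585e-02, -9.99532640e-01, -2.07320590e-02,
         1.05866371e+01],
       [ 9.83515735e-01, -2.58173198e-02,  1.78970012e-01,
        -6.06762552e+02],
       [-1.79421615e-01, -1.63697166e-02,  9.83636069e-01,
        -9.10749186e+02],
       [ 0.00000000e+00,  0.00000000e+00,  0.00000000e+00,
         1.00000000e+00]])}
{'K': array([[495.42736244,   0.        , 283.56818063],
       [  0.        , 495.42736244, 215.13839135],
       [  0.        ,   0.        ,   1.        ]]), 'world_to_cam': array([[-8.22353288e-01,  5.68970207e-01, -2.82378457e-03,
         5.05516210e+02],
       [-4.86448169e-01, -7.00489575e-01,  5.22190132e-01,
         2.64974079e+02],
       [ 2.95132596e-01,  4.30798397e-01,  8.52824420e-01,
        -1.24170825e+03],
       [ 0.00000000e+00,  0.00000000e+00,  0.00000000e+00,
         1.00000000e+00]])}
{'K': array([[362.34774719,   0.        , 276.883657  ],

[... 1539 characters left out ...]
[275.8, 218.5] 230 [218. 274.] [15. 17.] 90 [[472. 121.]]
flat_cap 0.63 [211.3, 223.6] 304 [223. 211.] [19. 18.] 45 [[602. 113.]]
flat_cap 0.21 [207.6, 327.0] 327 [330. 208.] [17. 22.] 37 [[ 602. -106.]]
long_sink 0.85 [201.9, 278.2] 381 [278. 205.] [14. 27.] 56 [[613.   1.]]
long_sink 0.72 [257.6, 145.9] 3219 [148. 256.] [79. 43.] 85 [[513. 267.]]
short_sink 0.61 [276.2, 281.5] 193 [281. 274.] [13. 14.] 45 [[472.  -2.]]
choke 0.85 [284.8, 337.3] 272 [339. 285.] [20. 19.] 45 [[ 448. -118.]]
tape 0.82 [119.8, 335.7] 553 [332. 126.] [31. 30.] 90 [[ 781. -118.]]
tape 0.65 [214.9, 225.6] 350 [224. 211.] [21. 19.] 45 [[603. 113.]]
cup 0.71 [117.3, 215.0] 788 [212. 120.] [32. 29.] 90 [[788. 131.]]
```

View pics/top0.png

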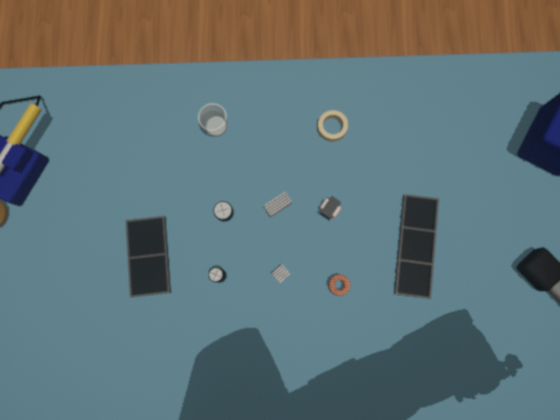

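The top view shows the two-pocket tray at left (148,256) and the three-pocket tray at right (417,246). The parts lie between them: flat cap (223,211), tall cap (217,274), long sink (278,204), short sink (281,273), transformer (330,208) and choke (340,285).

```bash
cat >> h.py <<'E'
def go(x,y,z,cl=None):
    """shift/turn in tool axes from now to TCP at x,y,z with the closing line at world angle cl (deg)"""
    s=arm.state();A=R.from_rotvec(s['tcp_rot']);M=A.as_matrix()
    d=M.T@(np.array([x,y,z])-s['tcp_pos'])/1000
    yw=np.degrees(np.arctan2(M[1,1],M[0,1]));out=''
    if cl is not None:
        t=(cl-yw+90)%180-90
        G=R.from_euler('z',t,degrees=True)*R.from_matrix(np.c_[[M[1,1],-M[0,1],0],[M[0,1],M[1,1],0],[0,0,-1]]/np.array([1,1,1]))
        # tool x = y cross z
        y_=np.array([M[0,1],M[1,1],0]);y_/=np.linalg.norm(y_);z_=np.array([0,0,-1.]);x_=np.cross(y_,z_)
        G=R.from_euler('z',t,degrees=True)*R.from_matrix(np.c_[x_,y_,z_])
        out=' rot '+str((A.inv()*G).as_rotvec().round(3).tolist())
    print('tcp',s['tcp_pos'].round(1),'yaw',yw.round(1),'j6',s['joint_positions'][5].round(2),'| lin',d.round(4).tolist(),out)
E
python3 - <<'E'
from h import *
grab_frame('top')
for n in ['tray3','tray2']:
  for r in models.regions_of('top',n)[:2]:
    m=r['mask'].astype('uint8');cn=max(cv2.findContours(m,0,1)[0],key=cv2.contourArea)[:,0]
    w=ray2z('top',cn,12).astype('float32');print(n,cv2.minAreaRect(w))
print(R.from_rotvec(arm.state()['tcp_rot']).as_matrix().round(3))
go(540,0,300,90)
E
```

```text
tray3 ((523.2596435546875, -281.7610778808594), (74.05836486816406, 208.09451293945312), 80.91338348388672)
tray3 ((515.5321044921875, 271.0812072753906), (160.49710083007812, 84.70101928710938), 5.2806172370910645)
tray2 ((523.2596435546875, -281.7610778808594), (74.05836486816406, 208.09451293945312), 80.91338348388672)
tray2 ((515.5321044921875, 271.0812072753906), (160.49710083007812, 84.70101928710938), 5.2806172370910645)
[[ 0.899  0.437  0.   ]
 [ 0.437 -0.899  0.   ]
 [ 0.    -0.    -1.   ]]Traceback (most recent call last):
  File "<stdin>", line 8, in <module>
  File "h.py", line 21, in go
    G=R.from_euler('z',t,degrees=True)*R.from_matrix(np.c_[[M[1,1],-M[0,1],0],[M[0,1],M[1,1],0],[0,0,-1]]/np.array([1,1,1]))
                                       ~~~~~~~~~~~~~^^^^^^^^^^^^^^^^^^^^^^^^^^^^^^^^^^^^^^^^^^^^^^^^^^^^^^^^^^^^^^^^^^^^^^^^
  File "scipy/spatial/transform/_rotation.pyx", line 1143, in scipy.spatial.transform._rotation.Rotation.from_matrix
ValueError: Non-positive determinant (left-handed or null coordinate frame) in rotation matrix 0: [[-0.89923293  0.43747015  0.        ]
 [-0.43747015 -0.89923293  0.        ]
 [ 0.          0.         -1.        ]].
```

```bash
sed -i '/G=R.from_euler.*np.array(\[1,1,1\]))/d' h.py
python3 - <<'E'
from h import *
go(540,0,320,90)
E
```

```text
tcp [ 218.7 -449.6  303.9] yaw -64.1 j6 1.57 | lin [0.4856, -0.2637, -0.0161]  rot [-0.0, -0.0, 0.453]
```

```bash
python3 -m handwheel '[{"linear":[0.4856,-0.2637,-0.0161],"rotation":[0,0,0.453]},{"linear":[0.4856,-0.2637,-0.0161],"rotation":[0,0,0.453]},{"linear":[0.4856,-0.2637,-0.0161],"rotation":[0,0,0.453]},{"linear":[0.4856,-0.2637,-0.0161],"rotation":[0,0,0.453]},{"linear":[0.4856,-0.2637,-0.0161],"rotation":[0,0,0.453]},{"linear":[0.4856,-0.2637,-0.0161],"rotation":[0,0,0.453]},{"linear":[0.4856,-0.2637,-0.0161],"rotation":[0,0,0.453]},{"linear":[0.4856,-0.2637,-0.0161],"rotation":[0,0,0.453]}]'
python3 -c "
from h import *
go(540,0,320,90)"
```

```text
clock: 1.5
tcp_pos: [442.4, -136.4, 315.4]
tcp_rot: [3.141, -0.0, 0.001]
ft_force: [0.5, -1.2, -0.2]
finger_gap: 85.3
gripper_force: 0.0
tcp [ 442.4 -136.4  315.4] yaw -90.0 j6 2.84 | lin [0.0976, -0.1364, -0.0046]  rot [0.0, -0.001, -0.0]
```

```bash
cat >> h.py <<'E'
def go(x,y,z,cl):
    s=arm.state();M=R.from_rotvec(s['tcp_rot']).as_matrix()
    d=M.T@(np.array([x,y,z])-s['tcp_pos'])/1000
    yw=np.degrees(np.arctan2(M[1,1],M[0,1]));j=s['joint_positions']
    yw=np.degrees(np.pi/2+j[0]-j[5])   # unwrapped
    j1=np.degrees(np.arctan2(y,x))
    t=min([cl+180*k for k in range(-3,4)],key=lambda c:abs(90+j1-c))
    print('tcp',s['tcp_pos'].round(1),'yaw',yw.round(1),'j6',j[5].round(2),'tilt',M[:2,2].round(4),'| lin',d.round(4).tolist(),'rotz',round(float(np.radians(yw-t)),4),'rows',round(max(np.linalg.norm(d)/.05,abs(yw-t)/8.59),1))
E
python3 -m handwheel '[{"linear":[0.045,-0.136,-0.0046],"rotation":[0,0,-1.2]},{"linear":[0.045,-0.136,-0.0046],"rotation":[0,0,-1.2]},{"linear":[0.045,-0.136,-0.0046],"rotation":[0,0,-1.2]},{"linear":[0.045,-0.136,-0.0046],"rotation":[0,0,-1.2]},{"linear":[0.045,-0.136,-0.0046],"rotation":[0,0,-1.2]},{"linear":[0.045,-0.136,-0.0046],"rotation":[0,0,-1.2]},{"linear":[0.045,-0.136,-0.0046],"rotation":[0,0,-1.2]},{"linear":[0.045,-0.136,-0.0046],"rotation":[0,0,-1.2]}]'
python3 -c "
from h import *
go(490,0,320,90)"
```

```text
clock: 2.3
tcp_pos: [486.6, -2.3, 319.7]
tcp_rot: [2.587, 1.782, 0.0]
ft_force: [-1.3, -1.5, -0.7]
finger_gap: 85.2
gripper_force: 0.0
tcp [486.6  -2.3 319.7] yaw -20.9 j6 1.93 tilt [ 0. -0.] | lin [0.0034, 0.0024, -0.0003] rotz -1.9355 rows 12.9
```

```bash
python3 -m handwheel '[{"linear":[0,0,0],"rotation":[0,0,0]},{"linear":[0,0,0],"rotation":[0,0,0]}]' >/dev/null
cat > look.py <<'E'
from h import *
import sys
im=grab_frame('wrist');save(im,sys.argv[1])
H=dict(transformer=40,tall_cap=55,flat_cap=30,long_sink=30,short_sink=30,choke=26)
for n in sys.argv[2:] or H:
    for r in models.regions_of('wrist',n)[:2]:
        m=r['mask'].astype('uint8');cn=max(cv2.findContours(m,0,1)[0],key=cv2.contourArea)[:,0]
        c,sz,a=cv2.minAreaRect(ray2z('wrist',cn,H[n]).astype('float32'))
        print(n,round(r['p'],2),np.round(r['position']),np.round(c,1),np.round(sz,1),round(a,1))
E
python3 look.py w1.png
```

```text
transformer 0.73 [221. 413.] [599.9 -99.2] [38.9 55.9] 55.1
tall_cap 0.75 [ 50. 212.] [474.4 120.9] [28.7 37.6] 24.8
flat_cap 0.59 [ 16. 342.] [599.  106.6] [28.6 42.1] 68.6
flat_cap 0.29 [281. 284.] [ 450.  -112.9] [51.7 41.6] 68.6
long_sink 0.79 [121. 392.] [612.3   3.4] [28.3 60.3] 33.7
short_sink 0.64 [178. 263.] [ 4.737e+02 -1.000e-01] [28.9 27.8] 40.0
choke 0.71 [280. 281.] [ 449.4 -113.5] [49.7 43.2] 68.6
```

View pics/w1.png

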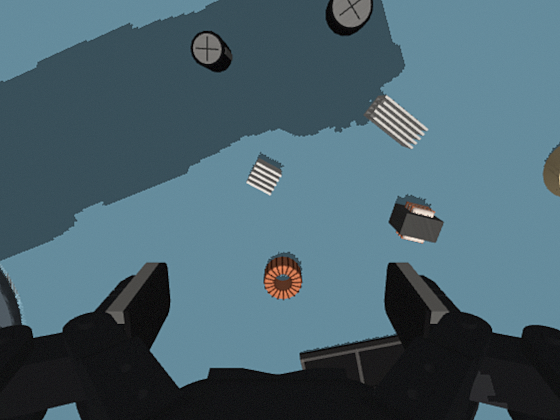

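The wrist view shows the tall cap (208,48), flat cap (351,10, cut off), long sink (399,121), short sink (264,176), transformer (416,220) and choke (283,279). I'll zoom on the transformer and long sink to get their orientations.

Run:
```python
import cv2
im=cv2.imread('pics/w1.png')
cv2.imwrite('pics/z1.png',cv2.resize(im[85:255,355:455],None,fx=3.5,fy=3.5,interpolation=cv2.INTER_CUBIC))
```

```text
(no output)
```

View pics/z1.png

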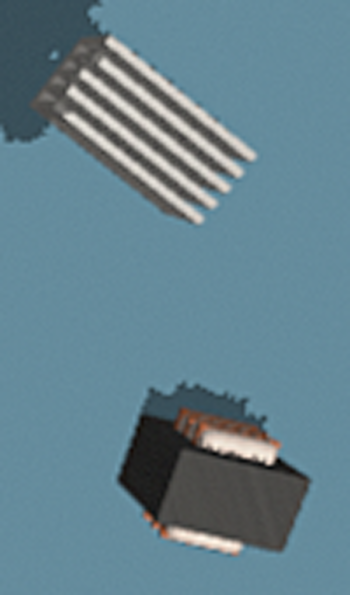

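The transformer's top face has crop corners (184,448), (310,478), (284,550) and (160,520). The long sink's fins run (110,37)→(257,155) and (65,116)→(200,222).

Run:
```python
from h import *
f=lambda c:np.array(c)/3.5+[355,85]
for c,z in ([(184,448),(310,478),(284,550),(160,520)],40),([(110,37),(257,155),(200,223),(64,116)],30):
    w=ray2z('wrist',f(c),z);e=w[1]-w[0]+w[2]-w[3];g=w[3]-w[0]
    print(w.mean(0).round(1),np.degrees(np.arctan2(e[1],e[0])).round(1),(np.linalg.norm(e)/2).round(1),np.linalg.norm(g).round(1))
for n,uv,z in ('tall',(208,48),55),('choke',(284,282),26),('short',(264,178),30): print(n,ray2z('wrist',[uv],z).round(1))
a=np.radians(-9.09);u=np.array([np.cos(a),np.sin(a)])
for k in(-68,0,68):print('t3',k,np.array([523.3,-281.8])+k*u)
a=np.radians(5.28);u=np.array([np.cos(a),np.sin(a)])
for k in(-39,39):print('t2',k,np.array([515.5,271.1])+k*u)
```

```text
[ 605.5 -106.5] -35.2 38.5 22.5
[6.167e+02 2.000e-01] -57.3 51.8 23.6
tall [[473.8 124.8]]
choke [[ 450.1 -119.2]]
short [[473.6  -1.8]]
t3 -68 [ 456.15398511 -271.05697045]
t3 0 [ 523.3 -281.8]
t3 68 [ 590.44601489 -292.54302955]
t2 -39 [476.66548164 267.51110267]
t2 39 [554.33451836 274.68889733]
```

```bash
sed -i 's/key=lambda c:abs(90+j1-c))/key=lambda c:abs(c-yw)+1000*(abs(90+j1-c)>155))/' h.py; python3 -c "
from h import *
go(604,-106.5,170,-35.2)"
```

```text
tcp [486.6  -2.4 319.7] yaw -21.3 j6 1.94 tilt [0. 0.] | lin [-0.0543, 0.1472, 0.1497] rotz 0.2423 rows 4.3
```

```bash
python3 -m handwheel '[{"linear":[-0.0543,0.1472,0.1497],"rotation":[0,0,0.242]},{"linear":[-0.0543,0.1472,0.1497],"rotation":[0,0,0.242]},{"linear":[-0.0543,0.1472,0.1497],"rotation":[0,0,0.242]},{"linear":[-0.0543,0.1472,0.1497],"rotation":[0,0,0.242]},{"linear":[-0.0543,0.1472,0.1497],"rotation":[0,0,0.242]},{"linear":[-0.0543,0.1472,0.1497],"rotation":[0,0,0.242]},{"linear":[-0.0543,0.1472,0.1497],"rotation":[0,0,0.242]}]'
python3 -c "
from h import *
go(604,-106.5,84,-35.2);save(grab_frame('wrist'),'w2.png')"
```

```text
clock: 3.55
tcp_pos: [603.9, -106.0, 170.8]
tcp_rot: [-2.788, -1.447, -0.0]
ft_force: [0.3, 0.9, 0.6]
finger_gap: 85.3
gripper_force: 0.0
tcp [ 603.9 -106.   170.8] yaw -35.1 j6 2.01 tilt [0.0002 0.0002] | lin [-0.0004, 0.0004, 0.0868] rotz 0.0011 rows 1.7
```

View pics/w2.png

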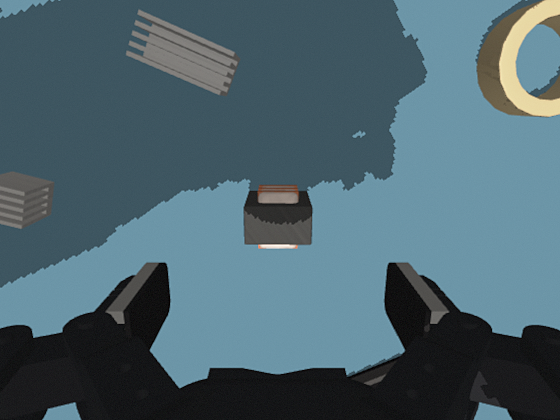

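The transformer is centred between the fingers and square to them, with its top face at about (245–312, 207–243). I'll check the across-finger offset, then descend.

```bash
python3 -c "
from h import *
w=ray2z('wrist',[(278.5,225),(245,225),(312,225)],40)
M=R.from_rotvec(arm.state()['tcp_rot']).as_matrix();print(((w-arm.state()['tcp_pos'][:2])@M[:2,:2]).round(1),w.round(1))"
```

```text
[[ -0.2   1.8]
 [ -0.2 -17.8]
 [ -0.3  21.4]] [[ 605.4 -107. ]
 [ 589.3  -95.7]
 [ 621.4 -118.3]]
```

Good. Descend, close, lift.

```bash
python3 -m handwheel '[{"linear":[0,0.001,0.03],"rotation":[0,0,0]},{"linear":[0,0.001,0.06],"rotation":[0,0,0]},{"linear":[0,0.001,0.075],"rotation":[0,0,0]},{"linear":[0,0.001,0.085],"rotation":[0,0,0]},{"linear":[0,0.001,0.085],"rotation":[0,0,0]}]'
python3 -m handwheel '[{"linear":[0,0,0],"rotation":[0,0,0]},{"linear":[0,0,0],"rotation":[0,0,0]},{"linear":[0,0,0],"rotation":[0,0,0]},{"linear":[0,0,0],"rotation":[0,0,0]},{"linear":[0,0,0],"rotation":[0,0,0]},{"linear":[0,0,0],"rotation":[0,0,0]},{"linear":[0,0,0],"rotation":[0,0,0]},{"linear":[0,0,0],"rotation":[0,0,0]}]' 0.02 50
```

```text
clock: 4.1
tcp_pos: [604.6, -106.3, 85.3]
tcp_rot: [-2.788, -1.448, 0.0]
ft_force: [0.5, -0.5, -0.1]
finger_gap: 85.4
gripper_force: 0.0
clock: 4.9
tcp_pos: [605.4, -107.0, 86.0]
tcp_rot: [2.787, 1.447, 0.002]
ft_force: [-2.3, 1.4, 8.7]
finger_gap: 39.4
gripper_force: 50.8
```

```bash
python3 -m handwheel '[{"linear":[0,0,-0.03],"rotation":[0,0,0]},{"linear":[0,0,-0.06],"rotation":[0,0,0]},{"linear":[0,0,-0.06],"rotation":[0,0,0]},{"linear":[0,0,-0.06],"rotation":[0,0,0]}]'
python3 -c "
from h import *
go(523.3,-281.8,145,-9.1)"
```

```text
clock: 5.3
tcp_pos: [605.3, -107.0, 145.6]
tcp_rot: [2.787, 1.447, 0.002]
ft_force: [-0.1, 0.6, -2.8]
finger_gap: 39.1
gripper_force: 51.2
tcp [ 605.3 -107.   145.6] yaw -35.1 j6 2.01 tilt [ 0.0014 -0.0002] | lin [-0.1901, 0.0335, 0.0005] rotz -0.4542 rows 3.9
```

```bash
python3 -m handwheel '[{"linear":[-0.035,0.006,0],"rotation":[0,0,-0.09]},{"linear":[-0.075,0.0135,0],"rotation":[0,0,-0.18]},{"linear":[-0.115,0.02,0],"rotation":[0,0,-0.28]},{"linear":[-0.155,0.027,0],"rotation":[0,0,-0.37]},{"linear":[-0.19,0.0335,0],"rotation":[0,0,-0.454]},{"linear":[-0.19,0.0335,0],"rotation":[0,0,-0.454]},{"linear":[-0.19,0.0335,0],"rotation":[0,0,-0.454]}]'
python3 -c "
from h import *
go(523.3,-281.8,88.5,-9.1);save(grab_frame('wrist'),'w3.png')"
```

```text
clock: 6.0
tcp_pos: [522.2, -281.9, 144.0]
tcp_rot: [-2.392, -2.034, 0.001]
ft_force: [1.0, 0.4, -1.4]
finger_gap: 39.7
gripper_force: 51.1
tcp [ 522.2 -281.9  144. ] yaw -9.2 j6 1.24 tilt [-0.0013  0.001 ] | lin [0.0003, 0.0011, 0.0555] rotz -0.0024 rows 1.1
```

View pics/w3.png

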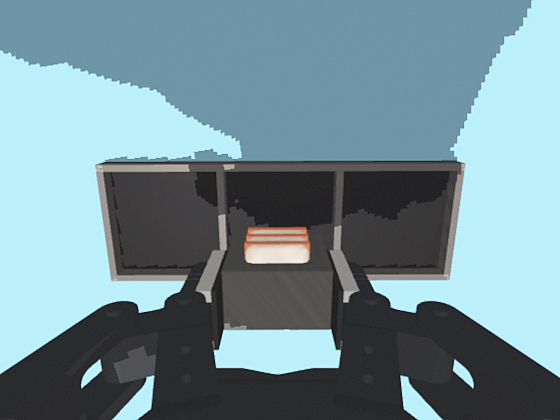

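The tray is square to the gripper and the middle pocket is under the part. The tray's outer corners are at about (98,165), (464,162), (93,281) and (449,279); I'll check its centre from them.

```bash
python3 -c "
from h import *
w=ray2z('wrist',[(98,164),(464,162),(93,281),(449,279)],12)
M=R.from_rotvec(arm.state()['tcp_rot']).as_matrix();print(((w-arm.state()['tcp_pos'][:2])@M[:2,:2]).round(1),w.round(1))"
```

```text
[[  35.3 -100. ]
 [  36.4  105.2]
 [ -37.  -112.7]
 [ -35.7  105.9]] [[ 429.6 -230.4]
 [ 632.3 -262.1]
 [ 405.6 -299.8]
 [ 621.5 -333.4]]
```

```bash
python3 -m handwheel '[{"linear":[0,0.001,0.02],"rotation":[0,0,0]},{"linear":[0,0.001,0.038],"rotation":[0,0,0]},{"linear":[0,0.001,0.046],"rotation":[0,0,0]},{"linear":[0,0.001,0.051],"rotation":[0,0,0]},{"linear":[0,0.001,0.0545],"rotation":[0,0,0]},{"linear":[0,0.001,0.0545],"rotation":[0,0,0]},{"linear":[0,0.001,0.0545],"rotation":[0,0,0]}]'
```

```text
clock: 6.75
tcp_pos: [524.3, -281.9, 91.1]
tcp_rot: [2.39, 2.038, 0.0]
ft_force: [-0.3, 0.1, -1.1]
finger_gap: 39.1
gripper_force: 51.1
```

```bash
python3 -m handwheel '[{"linear":[0,0,0.001],"rotation":[0,0,0]},{"linear":[0,0,0.002],"rotation":[0,0,0]},{"linear":[0,0,0.002],"rotation":[0,0,0]}]'; python3 -m handwheel '[{"linear":[0,0,0.001],"rotation":[0,0,0]},{"linear":[0,0,0.001],"rotation":[0,0,0]}]'
```

```text
clock: 7.05
tcp_pos: [524.2, -281.9, 89.1]
tcp_rot: [2.39, 2.037, 0.001]
ft_force: [-1.9, 1.2, 4.8]
finger_gap: 39.4
gripper_force: 51.7
clock: 7.25
tcp_pos: [524.2, -281.9, 89.0]
tcp_rot: [2.39, 2.037, 0.001]
ft_force: [-8.0, 3.6, 21.3]
finger_gap: 39.0
gripper_force: 53.8
```

```bash
python3 -m handwheel '[{"linear":[0,0,0],"rotation":[0,0,0]},{"linear":[0,0,0],"rotation":[0,0,0]},{"linear":[0,0,0],"rotation":[0,0,0]},{"linear":[0,0,0],"rotation":[0,0,0]},{"linear":[0,0,-0.03],"rotation":[0,0,0]},{"linear":[0,0,-0.07],"rotation":[0,0,0]},{"linear":[0,0,-0.11],"rotation":[0,0,0]},{"linear":[0,0,-0.11],"rotation":[0,0,0]}]' 0.06
python3 -c "
from h import *
go(450,-118.7,190,-9)"
```

```text
clock: 8.05
tcp_pos: [525.9, -282.8, 202.8]
tcp_rot: [2.385, 2.033, 0.004]
ft_force: [0.2, 0.5, -0.6]
finger_gap: 60.0
gripper_force: 0.0
tcp [ 525.9 -282.8  202.8] yaw -9.1 j6 1.24 tilt [ 0.0068 -0.0037] | lin [0.1501, -0.101, 0.0117] rotz -0.002 rows 3.6
```

```bash
python3 -m handwheel '[{"linear":[0.15,-0.101,0.012],"rotation":[0,0,0]},{"linear":[0.15,-0.101,0.012],"rotation":[0,0,0]},{"linear":[0.15,-0.101,0.012],"rotation":[0,0,0]},{"linear":[0.15,-0.101,0.012],"rotation":[0,0,0]},{"linear":[0.15,-0.101,0.012],"rotation":[0,0,0]},{"linear":[0.15,-0.101,0.012],"rotation":[0,0,0]},{"linear":[0.15,-0.101,0.012],"rotation":[0,0,0]}]' 0.08
python3 look.py w4.png choke; python3 -c "
from h import *
go(450,-118.7,80,-9)"
```

```text
clock: 8.75
tcp_pos: [448.5, -118.3, 185.5]
tcp_rot: [2.391, 2.037, 0.0]
ft_force: [0.1, -0.3, 0.1]
finger_gap: 80.2
gripper_force: 0.0
choke 0.8 [217. 276.] [ 448. -117.] [45.9 41.1] 80.8
tcp [ 448.4 -118.5  185.4] yaw -9.2 j6 1.47 tilt [ 0.     -0.0001] | lin [0.0, 0.0016, 0.1054] rotz -0.003 rows 2.1
```

View pics/w4.png

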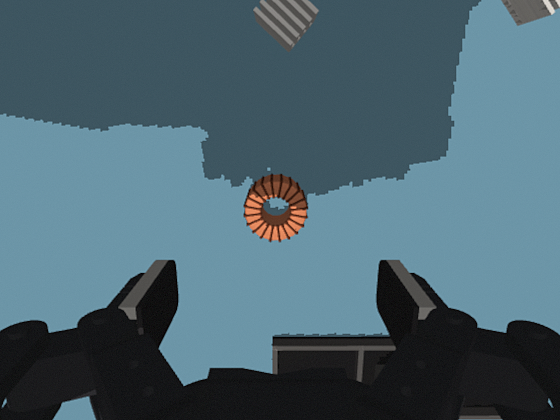

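The choke is centred between the fingers at (276,207).

```bash
python3 -m handwheel '[{"linear":[0,0,0.03],"rotation":[0,0,0]},{"linear":[0,0,0.065],"rotation":[0,0,0]},{"linear":[0,0,0.09],"rotation":[0,0,0]},{"linear":[0,0,0.103],"rotation":[0,0,0]},{"linear":[0,0,0.103],"rotation":[0,0,0]}]'
python3 -m handwheel '[{"linear":[0,0,0],"rotation":[0,0,0]},{"linear":[0,0,0],"rotation":[0,0,0]},{"linear":[0,0,0],"rotation":[0,0,0]},{"linear":[0,0,0],"rotation":[0,0,0]},{"linear":[0,0,0],"rotation":[0,0,0]},{"linear":[0,0,0],"rotation":[0,0,0]},{"linear":[0,0,0],"rotation":[0,0,0]}]' 0.02 35
python3 -m handwheel '[{"linear":[0,0,-0.03],"rotation":[0,0,0]},{"linear":[0,0,-0.07],"rotation":[0,0,0]},{"linear":[0,0,-0.1],"rotation":[0,0,0]},{"linear":[0,0,-0.1],"rotation":[0,0,0]},{"linear":[0,0,-0.1],"rotation":[0,0,0]}]'
python3 -c "
from h import *
go(476.7,267.5,150,5.3)"
```

```text
clock: 9.35
tcp_pos: [447.1, -118.0, 80.8]
tcp_rot: [-2.39, -2.035, 0.003]
ft_force: [-0.0, 0.4, 0.4]
finger_gap: 80.0
gripper_force: 0.0
clock: 10.05
tcp_pos: [448.7, -118.0, 83.6]
tcp_rot: [2.389, 2.037, 0.001]
ft_force: [-2.4, -0.3, 10.0]
finger_gap: 40.2
gripper_force: 34.1
clock: 10.55
tcp_pos: [448.4, -117.8, 183.1]
tcp_rot: [2.39, 2.037, 0.002]
ft_force: [-0.4, 0.3, -2.1]
finger_gap: 40.7
gripper_force: 36.3
tcp [ 448.4 -117.8  183.1] yaw -9.1 j6 1.47 tilt [ 0.0019 -0.0005] | lin [0.3849, -0.0331, 0.033] rotz -0.2515 rows 7.8
```

```bash
python3 -m handwheel '[{"linear":[0.04,-0.0034,0],"rotation":[0,0,-0.03]},{"linear":[0.088,-0.0075,0],"rotation":[0,0,-0.06]},{"linear":[0.136,-0.012,0],"rotation":[0,0,-0.09]},{"linear":[0.184,-0.016,0],"rotation":[0,0,-0.12]},{"linear":[0.232,-0.02,0],"rotation":[0,0,-0.15]},{"linear":[0.28,-0.024,0],"rotation":[0,0,-0.18]},{"linear":[0.328,-0.028,0],"rotation":[0,0,-0.21]},{"linear":[0.37,-0.032,0.01],"rotation":[0,0,-0.24]}]'
python3 -m handwheel '[{"linear":[0.015,-0.001,0.01],"rotation":[0,0,-0.01]},{"linear":[0.015,-0.001,0.02],"rotation":[0,0,-0.01]},{"linear":[0.015,-0.001,0.02],"rotation":[0,0,-0.01]},{"linear":[0.015,-0.001,0.02],"rotation":[0,0,-0.01]}]'
python3 -c "
from h import *
go(476.7,267.5,86,5.3);save(grab_frame('wrist'),'w5.png')"
```

```text
clock: 11.35
tcp_pos: [474.7, 255.2, 172.0]
tcp_rot: [2.127, 2.312, 0.0]
ft_force: [0.9, -1.1, -0.9]
finger_gap: 40.4
gripper_force: 36.2
clock: 11.75
tcp_pos: [472.6, 266.2, 152.1]
tcp_rot: [-2.12, -2.318, 0.002]
ft_force: [-0.0, -0.4, -0.7]
finger_gap: 40.3
gripper_force: 36.2
tcp [472.6 266.2 152.1] yaw 5.1 j6 1.99 tilt [-0.001  -0.0008] | lin [0.001, 0.0043, 0.0661] rotz -0.003 rows 1.3
```

View pics/w5.png

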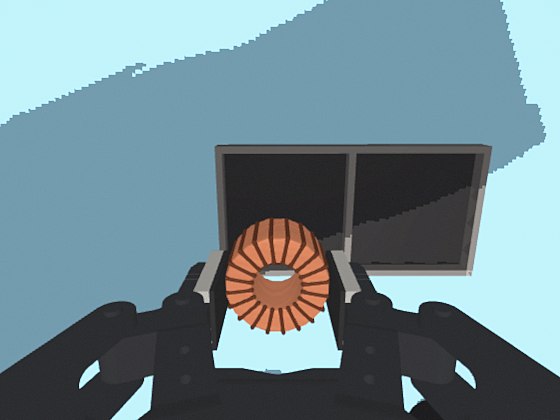

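The choke is held square over the near pocket, whose walls are at columns 222 and 350. It needs about +4.5 mm in tool y.

```bash
python3 -m handwheel '[{"linear":[0.001,0.0045,0.01],"rotation":[0,0,0]},{"linear":[0.001,0.0045,0.04],"rotation":[0,0,0]},{"linear":[0.001,0.0045,0.054],"rotation":[0,0,0]},{"linear":[0.001,0.0045,0.06],"rotation":[0,0,0]},{"linear":[0.001,0.0045,0.064],"rotation":[0,0,0]},{"linear":[0.001,0.0045,0.064],"rotation":[0,0,0]}]'
python3 -m handwheel '[{"linear":[0,0,0.001],"rotation":[0,0,0]},{"linear":[0,0,0.002],"rotation":[0,0,0]},{"linear":[0,0,0.002],"rotation":[0,0,0]}]'
```

```text
clock: 12.4
tcp_pos: [477.4, 268.9, 88.6]
tcp_rot: [2.118, 2.32, 0.0]
ft_force: [-0.4, -0.9, -1.3]
finger_gap: 40.2
gripper_force: 36.2
clock: 12.7
tcp_pos: [477.3, 269.1, 86.8]
tcp_rot: [2.118, 2.32, 0.001]
ft_force: [-0.3, 0.4, -0.4]
finger_gap: 40.6
gripper_force: 36.2
```

```bash
python3 -m handwheel '[{"linear":[0,0,0.001],"rotation":[0,0,0]},{"linear":[0,0,0.001],"rotation":[0,0,0]}]'; python3 -m handwheel '[{"linear":[0,0,0.001],"rotation":[0,0,0]},{"linear":[0,0,0.001],"rotation":[0,0,0]}]'
```

```text
clock: 12.9
tcp_pos: [477.3, 269.1, 86.6]
tcp_rot: [2.118, 2.32, 0.001]
ft_force: [-6.0, -3.7, 17.3]
finger_gap: 40.4
gripper_force: 37.8
clock: 13.1
tcp_pos: [477.4, 269.1, 86.5]
tcp_rot: [2.118, 2.32, 0.002]
ft_force: [-10.5, -6.9, 34.6]
finger_gap: 40.2
gripper_force: 39.4
```

```bash
python3 -m handwheel '[{"linear":[0,0,-0.001],"rotation":[0,0,0]},{"linear":[0,0,-0.001],"rotation":[0,0,0]},{"linear":[0,0,-0.001],"rotation":[0,0,0]},{"linear":[0,0,-0.001],"rotation":[0,0,0]},{"linear":[0,0,-0.03],"rotation":[0,0,0]},{"linear":[0,0,-0.075],"rotation":[0,0,0]},{"linear":[0,0,-0.115],"rotation":[0,0,0]},{"linear":[0,0,-0.115],"rotation":[0,0,0]}]' 0.06
python3 -c "
from h import *
go(473.8,123,200,5.3)"
```

```text
clock: 13.9
tcp_pos: [479.1, 270.1, 204.7]
tcp_rot: [2.117, 2.318, 0.011]
ft_force: [1.0, 0.9, -0.4]
finger_gap: 60.0
gripper_force: 0.0
tcp [479.1 270.1 204.7] yaw 5.2 j6 1.99 tilt [0.0066 0.0037] | lin [-0.146, -0.0186, 0.0041] rotz -0.0015 rows 2.9
```

```bash
python3 -m handwheel '[{"linear":[-0.146,-0.0186,0.004],"rotation":[0,0,0]},{"linear":[-0.146,-0.0186,0.004],"rotation":[0,0,0]},{"linear":[-0.146,-0.0186,0.004],"rotation":[0,0,0]},{"linear":[-0.146,-0.0186,0.004],"rotation":[0,0,0]},{"linear":[-0.146,-0.0186,0.004],"rotation":[0,0,0]},{"linear":[-0.146,-0.0186,0.004],"rotation":[0,0,0]}]' 0.08
python3 look.py w6.png tall_cap flat_cap; python3 -c "
from h import *
go(473.8,123,95,5.3)"
```

```text
clock: 14.5
tcp_pos: [472.0, 122.5, 195.4]
tcp_rot: [-2.117, -2.32, -0.0]
ft_force: [0.1, 0.2, -0.3]
finger_gap: 80.0
gripper_force: 0.0
tall_cap 0.72 [206. 277.] [471.4 130.3] [29.2 38.8] 15.1
flat_cap 0.69 [229. 452.] [597.1 117.8] [38.6 53.2] 68.5
tcp [471.9 122.9 195.3] yaw 5.3 j6 1.73 tilt [-0.0002  0.    ] | lin [-0.0001, 0.0019, 0.1003] rotz 0.0001 rows 2.0
```

View pics/w6.png

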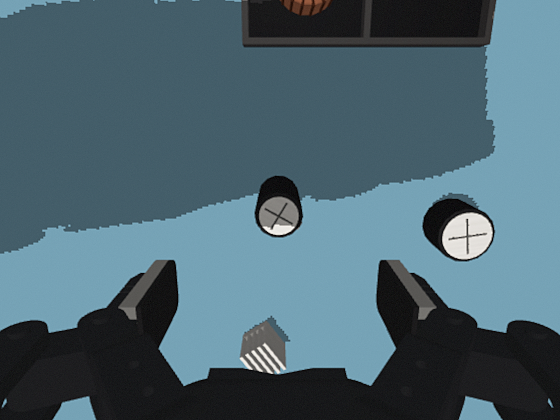

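The tall cap's top centre is at (279,214) and the flat cap's at (467,237). Nothing lies under the fingers.

```bash
python3 -c "
from h import *
w=np.r_[ray2z('wrist',[(279,214.5)],55),ray2z('wrist',[(467,236.5)],30)];print(w)
M=R.from_rotvec(arm.state()['tcp_rot']).as_matrix();print(((w-arm.state()['tcp_pos'][:2])@M[:2,:2]).round(1))"
```

```text
[[473.30446338 125.94392912]
 [604.95038815 114.38952057]]
[[  2.9   1.7]
 [-20.8 131.7]]
```

```bash
python3 -m handwheel '[{"linear":[0.003,0.0015,0.02],"rotation":[0,0,0]},{"linear":[0.003,0.0015,0.06],"rotation":[0,0,0]},{"linear":[0.003,0.0015,0.09],"rotation":[0,0,0]},{"linear":[0.003,0.0015,0.102],"rotation":[0,0,0]},{"linear":[0.003,0.0015,0.102],"rotation":[0,0,0]}]'
python3 -m handwheel '[{"linear":[0,0,0],"rotation":[0,0,0]},{"linear":[0,0,0],"rotation":[0,0,0]},{"linear":[0,0,0],"rotation":[0,0,0]},{"linear":[0,0,0],"rotation":[0,0,0]},{"linear":[0,0,0],"rotation":[0,0,0]},{"linear":[0,0,0],"rotation":[0,0,0]},{"linear":[0,0,0],"rotation":[0,0,0]}]' 0.015 30
python3 -m handwheel '[{"linear":[0,0,-0.03],"rotation":[0,0,0]},{"linear":[0,0,-0.07],"rotation":[0,0,0]},{"linear":[0,0,-0.1],"rotation":[0,0,0]},{"linear":[0,0,-0.1],"rotation":[0,0,0]},{"linear":[0,0,-0.1],"rotation":[0,0,0]}]'
python3 -c "
from h import *
go(456.2,-271.1,190,-9.1)"
```

```text
clock: 15.15
tcp_pos: [472.3, 125.3, 92.4]
tcp_rot: [-2.116, -2.32, 0.003]
ft_force: [-0.2, -0.4, 1.2]
finger_gap: 80.0
gripper_force: 0.0
clock: 15.85
tcp_pos: [473.8, 125.2, 94.5]
tcp_rot: [2.118, 2.319, 0.002]
ft_force: [-2.4, 0.1, 9.7]
finger_gap: 29.6
gripper_force: 28.9
clock: 16.35
tcp_pos: [473.5, 125.1, 194.1]
tcp_rot: [2.118, 2.319, 0.002]
ft_force: [-0.5, -0.3, -0.6]
finger_gap: 29.4
gripper_force: 29.9
tcp [473.5 125.1 194.1] yaw 5.2 j6 1.74 tilt [0.0016 0.0004] | lin [-0.393, -0.0532, 0.0039] rotz 0.2497 rows 7.9
```

```bash
python3 -m handwheel '[{"linear":[-0.04,-0.0055,0],"rotation":[0,0,0.03]},{"linear":[-0.088,-0.012,0],"rotation":[0,0,0.06]},{"linear":[-0.136,-0.0185,0],"rotation":[0,0,0.09]},{"linear":[-0.184,-0.025,0],"rotation":[0,0,0.12]},{"linear":[-0.232,-0.0315,0],"rotation":[0,0,0.15]},{"linear":[-0.28,-0.038,0],"rotation":[0,0,0.18]},{"linear":[-0.328,-0.0445,0],"rotation":[0,0,0.21]},{"linear":[-0.37,-0.05,0],"rotation":[0,0,0.24]}]'
python3 -m handwheel '[{"linear":[-0.022,0.0,0.01],"rotation":[0,0,0.01]},{"linear":[-0.022,0.0,0.02],"rotation":[0,0,0.01]},{"linear":[-0.022,0.0,0.03],"rotation":[0,0,0.01]},{"linear":[-0.022,0.0,0.03],"rotation":[0,0,0.01]},{"linear":[-0.022,0.0,0.03],"rotation":[0,0,0.01]}]'
python3 -c "
from h import *
go(456.2,-271.1,98,-9.1);save(grab_frame('wrist'),'w7.png')"
```

```text
clock: 17.15
tcp_pos: [455.9, -250.1, 192.3]
tcp_rot: [-2.382, -2.047, 0.001]
ft_force: [1.0, 0.6, 0.8]
finger_gap: 29.0
gripper_force: 29.9
clock: 17.65
tcp_pos: [453.7, -268.7, 163.2]
tcp_rot: [-2.389, -2.039, 0.0]
ft_force: [-0.4, 0.2, -0.1]
finger_gap: 29.2
gripper_force: 29.8
tcp [ 453.7 -268.7  163.2] yaw -9.0 j6 1.19 tilt [-0.0008  0.0005] | lin [-0.002, 0.0029, 0.0652] rotz 0.0012 rows 1.3
```

View pics/w7.png

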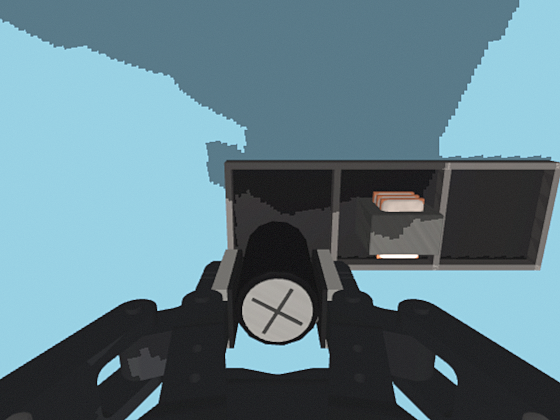

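The transformer stands in the middle pocket, and the tall cap is over the near end pocket (columns 232–335), needing about +3 mm in y.

```bash
python3 -m handwheel '[{"linear":[-0.002,0.003,0.01],"rotation":[0,0,0]},{"linear":[-0.002,0.003,0.04],"rotation":[0,0,0]},{"linear":[-0.002,0.003,0.055],"rotation":[0,0,0]},{"linear":[-0.002,0.003,0.061],"rotation":[0,0,0]},{"linear":[-0.002,0.003,0.0645],"rotation":[0,0,0]},{"linear":[-0.002,0.003,0.0645],"rotation":[0,0,0]}]'
python3 -m handwheel '[{"linear":[0,0,0.001],"rotation":[0,0,0]},{"linear":[0,0,0.002],"rotation":[0,0,0]},{"linear":[0,0,0.002],"rotation":[0,0,0]}]';python3 -m handwheel '[{"linear":[0,0,0.001],"rotation":[0,0,0]},{"linear":[0,0,0.001],"rotation":[0,0,0]}]'
```

```text
clock: 18.3
tcp_pos: [456.6, -272.2, 99.2]
tcp_rot: [2.39, 2.038, 0.0]
ft_force: [0.9, 0.6, 0.3]
finger_gap: 29.6
gripper_force: 29.9
clock: 18.6
tcp_pos: [456.7, -272.4, 97.6]
tcp_rot: [2.39, 2.037, 0.001]
ft_force: [0.8, -1.1, 2.8]
finger_gap: 29.1
gripper_force: 30.2
clock: 18.8
tcp_pos: [456.8, -272.5, 97.4]
tcp_rot: [2.39, 2.037, 0.001]
ft_force: [-6.1, 3.2, 21.4]
finger_gap: 29.3
gripper_force: 32.1
```

```bash
python3 -m handwheel '[{"linear":[0,0,0],"rotation":[0,0,0]},{"linear":[0,0,0],"rotation":[0,0,0]},{"linear":[0,0,0],"rotation":[0,0,0]},{"linear":[0,0,0],"rotation":[0,0,0]},{"linear":[0,0,-0.03],"rotation":[0,0,0]},{"linear":[0,0,-0.075],"rotation":[0,0,0]},{"linear":[0,0,-0.105],"rotation":[0,0,0]},{"linear":[0,0,-0.105],"rotation":[0,0,0]}]' 0.046
python3 -c "
from h import *
go(603.5,114,185,5)"
```

```text
clock: 19.6
tcp_pos: [457.9, -273.1, 205.1]
tcp_rot: [2.386, 2.034, 0.003]
ft_force: [-0.5, -1.1, -0.7]
finger_gap: 46.2
gripper_force: 0.0
tcp [ 457.9 -273.1  205.1] yaw -9.1 j6 1.19 tilt [ 0.0054 -0.0031] | lin [0.4053, 0.0824, 0.0197] rotz -0.2463 rows 8.3
```

```bash
python3 -m handwheel '[{"linear":[0.405,0.0824,0.018],"rotation":[0,0,-0.246]},{"linear":[0.405,0.0824,0.018],"rotation":[0,0,-0.246]},{"linear":[0.405,0.0824,0.018],"rotation":[0,0,-0.246]},{"linear":[0.405,0.0824,0.018],"rotation":[0,0,-0.246]},{"linear":[0.405,0.0824,0.018],"rotation":[0,0,-0.246]},{"linear":[0.405,0.0824,0.018],"rotation":[0,0,-0.246]},{"linear":[0.405,0.0824,0.018],"rotation":[0,0,-0.246]},{"linear":[0.405,0.0824,0.018],"rotation":[0,0,-0.246]}]' 0.08
python3 -c "
from h import *
go(603.5,114,185,5)"
```

```text
clock: 20.4
tcp_pos: [597.1, 104.0, 182.8]
tcp_rot: [-2.122, -2.316, 0.001]
ft_force: [1.8, -1.0, -1.1]
finger_gap: 79.8
gripper_force: 0.0
tcp [597.1 104.  182.8] yaw 5.0 j6 1.66 tilt [-0.0007 -0.0002] | lin [0.0094, 0.0072, -0.0022] rotz -0.0001 rows 0.2
```

```bash
python3 -m handwheel '[{"linear":[0.009,0.006,0],"rotation":[0,0,0]},{"linear":[0.009,0.006,0],"rotation":[0,0,0]},{"linear":[0.009,0.006,0],"rotation":[0,0,0]},{"linear":[0.009,0.006,0],"rotation":[0,0,0]}]'
python3 look.py w8.png flat_cap
python3 -c "
from h import *
go(603.5,114,83,5)"
```

```text
clock: 20.8
tcp_pos: [601.8, 109.9, 183.5]
tcp_rot: [-2.124, -2.314, 0.001]
ft_force: [0.1, 0.2, 0.0]
finger_gap: 80.2
gripper_force: 0.0
flat_cap 0.65 [203. 278.] [604.5 116.9] [41.7 39.8] 68.1
flat_cap 0.26 [342. 278.] [611.8  14.5] [32.5 59.5] 30.6
tcp [602.  110.  183.8] yaw 4.9 j6 1.67 tilt [ 0.     -0.0001] | lin [0.0038, 0.0019, 0.1008] rotz -0.0019 rows 2.0
```

View pics/w8.png

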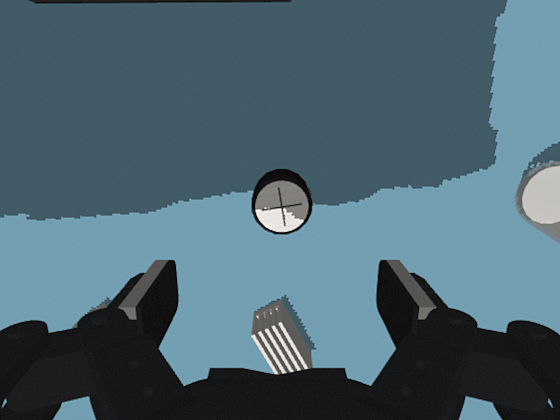

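The flat cap's top centre is at (281,206), between the fingers. The cup (550,195) and long sink (280,335) are clear of them.

```bash
python3 -m handwheel '[{"linear":[0.0045,0.002,0.02],"rotation":[0,0,0]},{"linear":[0.0045,0.002,0.06],"rotation":[0,0,0]},{"linear":[0.0045,0.002,0.09],"rotation":[0,0,0]},{"linear":[0.0045,0.002,0.101],"rotation":[0,0,0]},{"linear":[0.0045,0.002,0.101],"rotation":[0,0,0]}]'
python3 -m handwheel '[{"linear":[0,0,0],"rotation":[0,0,0]},{"linear":[0,0,0],"rotation":[0,0,0]},{"linear":[0,0,0],"rotation":[0,0,0]},{"linear":[0,0,0],"rotation":[0,0,0]},{"linear":[0,0,0],"rotation":[0,0,0]},{"linear":[0,0,0],"rotation":[0,0,0]},{"linear":[0,0,0],"rotation":[0,0,0]}]' 0.02 30
python3 -m handwheel '[{"linear":[0,0,-0.03],"rotation":[0,0,0]},{"linear":[0,0,-0.07],"rotation":[0,0,0]},{"linear":[0,0,-0.1],"rotation":[0,0,0]},{"linear":[0,0,-0.1],"rotation":[0,0,0]},{"linear":[0,0,-0.1],"rotation":[0,0,0]}]'
python3 -c "
from h import *
go(590.5,-292.5,180,-9.1)"
```

```text
clock: 21.4
tcp_pos: [603.0, 115.3, 81.7]
tcp_rot: [-2.123, -2.314, 0.003]
ft_force: [-0.4, -0.2, 0.2]
finger_gap: 80.0
gripper_force: 0.0
clock: 22.1
tcp_pos: [604.6, 116.1, 84.2]
tcp_rot: [2.122, 2.315, 0.003]
ft_force: [-1.4, -0.7, 8.3]
finger_gap: 38.6
gripper_force: 29.2
clock: 22.6
tcp_pos: [604.2, 116.1, 183.6]
tcp_rot: [2.122, 2.315, 0.003]
ft_force: [0.0, -0.7, -0.7]
finger_gap: 38.5
gripper_force: 30.7
tcp [604.2 116.1 183.6] yaw 5.0 j6 1.67 tilt [0.002  0.0004] | lin [-0.4059, -0.0492, 0.0034] rotz 0.2458 rows 8.2
```

```bash
python3 -m handwheel '[{"linear":[-0.04,-0.005,0],"rotation":[0,0,0.03]},{"linear":[-0.088,-0.011,0],"rotation":[0,0,0.06]},{"linear":[-0.136,-0.0165,0],"rotation":[0,0,0.09]},{"linear":[-0.184,-0.022,0],"rotation":[0,0,0.12]},{"linear":[-0.232,-0.028,0],"rotation":[0,0,0.15]},{"linear":[-0.28,-0.034,0],"rotation":[0,0,0.18]},{"linear":[-0.328,-0.04,0],"rotation":[0,0,0.21]},{"linear":[-0.37,-0.045,0],"rotation":[0,0,0.236]}]'
python3 -m handwheel '[{"linear":[-0.03,0.003,0.01],"rotation":[0,0,0.01]},{"linear":[-0.036,0.003,0.02],"rotation":[0,0,0.01]},{"linear":[-0.036,0.003,0.03],"rotation":[0,0,0.01]},{"linear":[-0.036,0.003,0.03],"rotation":[0,0,0.01]},{"linear":[-0.036,0.003,0.03],"rotation":[0,0,0.01]}]'
python3 -c "
from h import *
go(590.5,-292.5,88,-9.1);save(grab_frame('wrist'),'w9.png')"
```

```text
clock: 23.4
tcp_pos: [590.1, -258.7, 181.4]
tcp_rot: [-2.381, -2.047, 0.001]
ft_force: [0.7, 0.0, 0.1]
finger_gap: 38.8
gripper_force: 30.7
clock: 23.9
tcp_pos: [588.8, -291.2, 152.3]
tcp_rot: [-2.389, -2.039, 0.0]
ft_force: [0.4, 0.1, -0.4]
finger_gap: 38.7
gripper_force: 30.7
tcp [ 588.8 -291.2  152.3] yaw -9.0 j6 1.27 tilt [-0.0007  0.0006] | lin [-0.0011, 0.0019, 0.0643] rotz 0.0013 rows 1.3
```

View pics/w9.png

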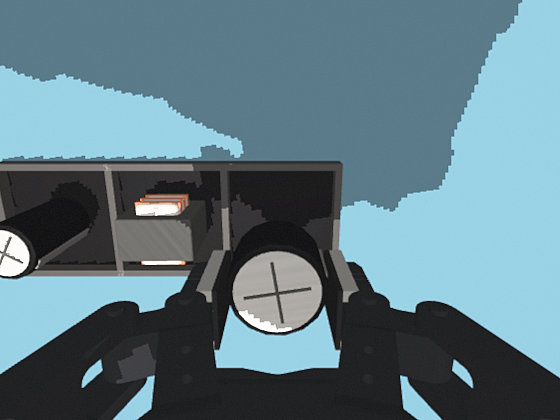

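The flat cap is over the far end pocket (columns 226–336). The transformer and tall cap are standing in their pockets.

```bash
python3 -m handwheel '[{"linear":[-0.001,0.002,0.01],"rotation":[0,0,0]},{"linear":[-0.001,0.002,0.04],"rotation":[0,0,0]},{"linear":[-0.001,0.002,0.054],"rotation":[0,0,0]},{"linear":[-0.001,0.002,0.06],"rotation":[0,0,0]},{"linear":[-0.001,0.002,0.064],"rotation":[0,0,0]},{"linear":[-0.001,0.002,0.064],"rotation":[0,0,0]}]'
python3 -m handwheel '[{"linear":[0,0,0.001],"rotation":[0,0,0]},{"linear":[0,0,0.002],"rotation":[0,0,0]},{"linear":[0,0,0.002],"rotation":[0,0,0]}]';python3 -m handwheel '[{"linear":[0,0,0.001],"rotation":[0,0,0]},{"linear":[0,0,0.001],"rotation":[0,0,0]}]'
```

```text
clock: 24.55
tcp_pos: [590.7, -293.9, 88.8]
tcp_rot: [2.391, 2.038, 0.0]
ft_force: [0.9, 0.1, -0.2]
finger_gap: 38.7
gripper_force: 30.7
clock: 24.85
tcp_pos: [590.9, -294.1, 87.3]
tcp_rot: [2.39, 2.037, 0.001]
ft_force: [0.4, -0.4, 2.7]
finger_gap: 39.0
gripper_force: 31.0
clock: 25.05
tcp_pos: [591.0, -294.1, 87.2]
tcp_rot: [2.39, 2.037, 0.001]
ft_force: [-5.0, 2.6, 16.7]
finger_gap: 38.8
gripper_force: 32.4
```

```bash
python3 -m handwheel '[{"linear":[0,0,0],"rotation":[0,0,0]},{"linear":[0,0,0],"rotation":[0,0,0]},{"linear":[0,0,0],"rotation":[0,0,0]},{"linear":[0,0,0],"rotation":[0,0,0]},{"linear":[0,0,-0.03],"rotation":[0,0,0]},{"linear":[0,0,-0.075],"rotation":[0,0,0]},{"linear":[0,0,-0.115],"rotation":[0,0,0]},{"linear":[0,0,-0.115],"rotation":[0,0,0]}]' 0.05
python3 -c "
from h import *
go(615,1,180,32.7)"
```

```text
clock: 25.85
tcp_pos: [592.5, -294.8, 206.6]
tcp_rot: [2.385, 2.033, 0.005]
ft_force: [0.6, 0.2, 0.1]
finger_gap: 49.8
gripper_force: 0.0
tcp [ 592.5 -294.8  206.6] yaw -9.1 j6 1.27 tilt [ 0.0074 -0.0037] | lin [0.2957, -0.0248, 0.0257] rotz -0.7297 rows 6.0
```

```bash
python3 -m handwheel '[{"linear":[0.2957,-0.0248,0.023],"rotation":[0,0,-0.73]},{"linear":[0.2957,-0.0248,0.023],"rotation":[0,0,-0.73]},{"linear":[0.2957,-0.0248,0.023],"rotation":[0,0,-0.73]},{"linear":[0.2957,-0.0248,0.023],"rotation":[0,0,-0.73]},{"linear":[0.2957,-0.0248,0.023],"rotation":[0,0,-0.73]},{"linear":[0.2957,-0.0248,0.023],"rotation":[0,0,-0.73]},{"linear":[0.2957,-0.0248,0.023],"rotation":[0,0,-0.73]},{"linear":[0.2957,-0.0248,0.023],"rotation":[0,0,-0.73]}]' 0.07
python3 -m handwheel '[{"linear":[0,0,0],"rotation":[0,0,0]},{"linear":[0,0,0],"rotation":[0,0,0]}]' >/dev/null
python3 look.py w10.png long_sink
python3 -c "
from h import *
go(615,1,80,32.7)"
```

```text
clock: 26.65
tcp_pos: [612.8, 3.0, 177.2]
tcp_rot: [-1.503, -2.758, 0.001]
ft_force: [-0.0, -0.6, -0.8]
finger_gap: 69.9
gripper_force: 0.0
long_sink 0.68 [210. 280.] [614.5   2.9] [23.9 58.3] 32.5
tcp [612.9   0.9 177.6] yaw 32.6 j6 1.0 tilt [ 0.0001 -0.0001] | lin [-0.001, 0.0018, 0.0976] rotz -0.0014 rows 2.0
```

View pics/w10.png

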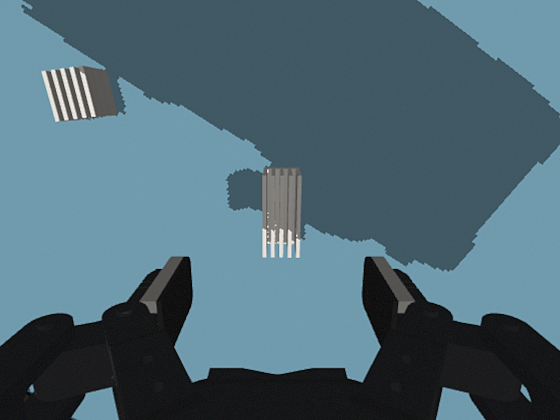

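The long sink is square to the fingers, centred at about (281,217).

```bash
python3 -m handwheel '[{"linear":[-0.001,0.002,0.02],"rotation":[0,0,0]},{"linear":[-0.001,0.002,0.06],"rotation":[0,0,0]},{"linear":[-0.001,0.002,0.085],"rotation":[0,0,0]},{"linear":[-0.001,0.002,0.096],"rotation":[0,0,0]},{"linear":[-0.001,0.002,0.096],"rotation":[0,0,0]}]'
python3 -m handwheel '[{"linear":[0,0,0],"rotation":[0,0,0]},{"linear":[0,0,0],"rotation":[0,0,0]},{"linear":[0,0,0],"rotation":[0,0,0]},{"linear":[0,0,0],"rotation":[0,0,0]},{"linear":[0,0,0],"rotation":[0,0,0]},{"linear":[0,0,0],"rotation":[0,0,0]},{"linear":[0,0,0],"rotation":[0,0,0]}]' 0.01 35
python3 -m handwheel '[{"linear":[0,0,-0.03],"rotation":[0,0,0]},{"linear":[0,0,-0.07],"rotation":[0,0,0]},{"linear":[0,0,-0.1],"rotation":[0,0,0]},{"linear":[0,0,-0.1],"rotation":[0,0,0]},{"linear":[0,0,-0.1],"rotation":[0,0,0]}]'
python3 -c "
from h import *
go(554.3,274.7,165,95.3)"
```

```text
clock: 27.45
tcp_pos: [614.4, 1.8, 80.6]
tcp_rot: [-1.506, -2.755, 0.002]
ft_force: [0.6, -0.9, -0.2]
finger_gap: 70.0
gripper_force: 0.0
clock: 28.15
tcp_pos: [615.8, 2.3, 82.9]
tcp_rot: [1.505, 2.756, 0.001]
ft_force: [-1.1, 0.7, 7.9]
finger_gap: 23.4
gripper_force: 34.7
clock: 28.65
tcp_pos: [615.5, 2.3, 182.4]
tcp_rot: [1.505, 2.756, 0.001]
ft_force: [-0.1, 0.2, -1.7]
finger_gap: 23.4
gripper_force: 34.9
tcp [615.5   2.3 182.4] yaw 32.7 j6 1.0 tilt [0.0018 0.    ] | lin [0.2623, 0.0957, 0.0173] rotz -1.0923 rows 7.3
```

```bash
python3 -m handwheel '[{"linear":[0.03,0.011,0],"rotation":[0,0,-0.12]},{"linear":[0.065,0.024,0],"rotation":[0,0,-0.26]},{"linear":[0.1,0.0365,0],"rotation":[0,0,-0.4]},{"linear":[0.135,0.049,0],"rotation":[0,0,-0.54]},{"linear":[0.17,0.062,0],"rotation":[0,0,-0.68]},{"linear":[0.205,0.075,0],"rotation":[0,0,-0.82]},{"linear":[0.24,0.088,0],"rotation":[0,0,-0.96]},{"linear":[0.2623,0.0957,0.005],"rotation":[0,0,-1.09]}]'
python3 -m handwheel '[{"linear":[0,0,0.01],"rotation":[0,0,0]},{"linear":[0,0,0.02],"rotation":[0,0,0]},{"linear":[0,0,0.02],"rotation":[0,0,0]},{"linear":[0,0,0.02],"rotation":[0,0,0]}]'
python3 -c "
from h import *
go(554.3,274.7,87,95.3);save(grab_frame('wrist'),'w11.png')"
```

```text
clock: 29.45
tcp_pos: [552.8, 276.9, 175.7]
tcp_rot: [0.153, -3.137, 0.0]
ft_force: [-0.6, 0.2, -0.4]
finger_gap: 23.1
gripper_force: 34.8
clock: 29.85
tcp_pos: [553.9, 273.6, 156.1]
tcp_rot: [0.138, -3.138, 0.001]
ft_force: [1.2, 0.7, -0.7]
finger_gap: 23.3
gripper_force: 34.9
tcp [553.9 273.6 156.1] yaw 95.0 j6 0.37 tilt [-0.0009 -0.0006] | lin [-0.0006, 0.0011, 0.0691] rotz -0.0045 rows 1.4
```

View pics/w11.png

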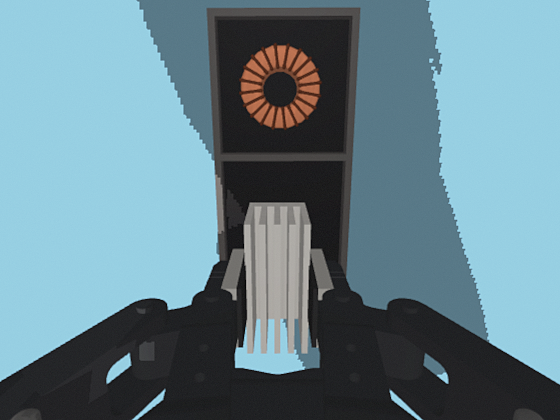

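The choke lies flat in the far pocket at (280,88). The long sink is aligned over the near pocket (walls at about columns 218–345).

```bash
python3 -m handwheel '[{"linear":[-0.0005,0.0015,0.01],"rotation":[0,0,-0.004]},{"linear":[-0.0005,0.0015,0.04],"rotation":[0,0,-0.004]},{"linear":[-0.0005,0.0015,0.056],"rotation":[0,0,-0.004]},{"linear":[-0.0005,0.0015,0.063],"rotation":[0,0,-0.004]},{"linear":[-0.0005,0.0015,0.068],"rotation":[0,0,-0.004]},{"linear":[-0.0005,0.0015,0.068],"rotation":[0,0,-0.004]}]'
python3 -m handwheel '[{"linear":[0,0,0.001],"rotation":[0,0,0]},{"linear":[0,0,0.002],"rotation":[0,0,0]},{"linear":[0,0,0.002],"rotation":[0,0,0]}]';python3 -m handwheel '[{"linear":[0,0,0.001],"rotation":[0,0,0]},{"linear":[0,0,0.001],"rotation":[0,0,0]}]'
```

```text
clock: 30.5
tcp_pos: [554.3, 276.2, 88.5]
tcp_rot: [-0.148, 3.138, 0.0]
ft_force: [-0.4, 0.2, -0.8]
finger_gap: 23.7
gripper_force: 34.9
clock: 30.8
tcp_pos: [554.4, 276.3, 87.0]
tcp_rot: [-0.148, 3.138, 0.0]
ft_force: [0.0, 0.1, -1.0]
finger_gap: 23.3
gripper_force: 34.9
clock: 31.0
tcp_pos: [554.4, 276.3, 85.9]
tcp_rot: [-0.148, 3.138, 0.0]
ft_force: [0.1, 0.2, 3.0]
finger_gap: 23.3
gripper_force: 35.2
```

Contact with the floor. Release with a small opening inside the pocket, then rise and back off.

```bash
python3 -m handwheel '[{"linear":[0,0,0.0004],"rotation":[0,0,0]},{"linear":[0,0,0.0004],"rotation":[0,0,0]},{"linear":[0,0,0.0004],"rotation":[0,0,0]},{"linear":[0,0,0.0004],"rotation":[0,0,0]},{"linear":[0,0,-0.03],"rotation":[0,0,0]},{"linear":[0,0,-0.075],"rotation":[0,0,0]},{"linear":[0,0,-0.12],"rotation":[0,0,0]},{"linear":[0,0,-0.16],"rotation":[0,0,0]}]' 0.036
python3 -m handwheel '[{"linear":[0,0.2,-0.05],"rotation":[0,0,0]},{"linear":[0,0.2,-0.05],"rotation":[0,0,0]},{"linear":[-0.1,0.2,-0.05],"rotation":[0,0,0]},{"linear":[-0.2,0.2,-0.05],"rotation":[0,0,0]},{"linear":[-0.2,0.2,-0.05],"rotation":[0,0,0]},{"linear":[-0.2,0.2,-0.05],"rotation":[0,0,0]},{"linear":[-0.2,0.2,-0.05],"rotation":[0,0,0]}]'
python3 - <<'E'
from h import *
print(arm.state()['tcp_pos'].round())
im=grab_frame('top');z=np.hstack([cv2.resize(im[190:310,110:190],None,fx=4.5,fy=4.5),cv2.resize(im[190:310,380:460],None,fx=4.5,fy=4.5)]);save(z,'end.png')
E
```

```text
clock: 31.8
tcp_pos: [554.1, 276.2, 247.9]
tcp_rot: [-0.148, 3.137, 0.001]
ft_force: [1.2, 0.4, 0.2]
finger_gap: 36.2
gripper_force: 0.0
clock: 32.5
tcp_pos: [643.8, 442.8, 283.2]
tcp_rot: [-0.148, 3.122, 0.016]
ft_force: [0.8, 0.9, 0.9]
finger_gap: 35.8
gripper_force: 0.0
[644. 443. 283.]
```

View pics/end.png

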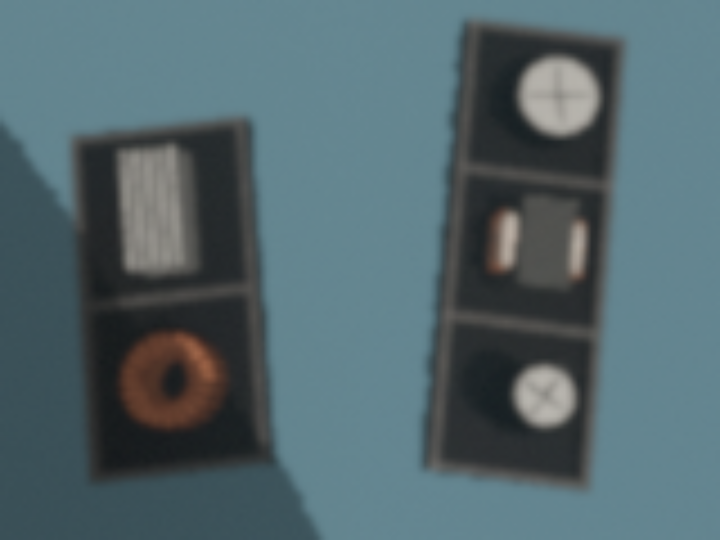

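The final view shows all five parts upright in the right pockets: long sink and choke on the left, flat cap, transformer and tall cap on the right.

```bash
python3 -c "
from plant import close_job
print(close_job())"
```

```text
the job is handed in; nothing more can be done
None
```

Both kits are made up and the job is handed in at about 33 s; the last camera view showed all five parts upright in their pockets, but I did not re-image the short sink, tape or cup at the end, and no verdict came back.

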